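Knock two jammed vials out of a tilted flask

TASK

Two sample vials are jammed in the neck of the tilted flask. Take the spatula out of its slotted block and knock the vials loose with light taps of it on the side of the flask until both have dropped into the tray under the mouth, without poking the vials or touching the flask with the gripper. Then slide the spatula back down into its own slot until it is fully home, let go, and leave everything else on the bench as it is.

Things in the scene. Friction and masses are not known exactly. Their poses are not given: they have to be found in the camera images.
- flask: Clear plastic bottle, rectangular section, strapped in a cradle, tilted 22 degrees, mouth down. Origin: centre of the mouth, 115 mm above the table; x points out of the mouth along the bottle, y level across it, z its own up. Neck x -85 to 0, inside 52 wide (y) by 28 mm high, walls 3 mm; shoulder to x -110; body x -233 to -110, outside 116 wide (y) by 76 mm high. Its highest edge is 245 mm above the table.
- flask_mid (a point): Centre of the flask's wide body, 179 mm above the table; axes as flask. The two upright flat side walls, 58 mm from here either way along y, about 120 mm long and 76 mm high, are where to tap; 2 mm straps cross them 40 mm to either side of the middle.
- mouth (a point): Centre of the flask's mouth, axes as flask. Flask and cradle (0.4 kg) stand on leaf springs that give only along y: about 0.8 N per mm, swinging freely at 7 Hz, stops at 20 mm. Each tap that sets the flask swinging lets the vials slip some 5 to 30 mm down the neck; a few are needed. Blows at 0.1 to 0.2 m/s with the blade drawn back at once work; slow pushing does nothing.
- tray (a point): Centre of the inner floor of the white open tray fixed under the mouth: 190 mm long (x, level, the way the mouth points) by 160 mm wide (y) outside, walls 4 mm thick and 35 mm high, floor 4 mm above the table. Tray, springs and the grey base (200 by 120 mm, under the flask's body) are one stand, fixed to the table.
- vial_a: Brown square-section plastic vial with black cap, 70 mm long (x, cap at +x) by 20 by 20 mm, about 30 g; origin at its centre. At the start it lies in the flask's neck, cap towards the mouth, stuck by friction.
- vial_b: The second vial, just like vial_a, beside it in the neck.
- spatula: Flat spatula, 172 mm long, 0.1 kg, standing upright on its blade in the slotted block. Origin: middle of the blade's lower end; z runs up the tool. Steel blade z 0 to 66 mm: 6 mm thick (x) and 36 mm wide (y). Black handle z 60 to 172 mm: 12 mm thick (x) and 24 mm wide (y). In its slot it is free to lean by up to 0.06 rad.
- block: Aluminium block with two upright slots, 70 (x) by 110 (y) by 60 mm high, fixed to the table; origin at the centre of its underside. Its other slot, 55 mm from the spatula's towards -y, is only 21 mm wide and stays empty.
- slot (a point): Middle of the mouth of the spatula's slot, at the block's top face, 60 mm above the table; axes as the block's. Slot 9 mm across (x), 41 mm long (y), 50 mm deep, rim chamfered 3 mm. Fully home, the spatula's origin is 50 mm below this point.
- adapter_a: Bystander, loose: green round tube adapter, 68 mm across, 90 mm high with its pin; origin under its centre. Not to be disturbed.
- adapter_b: Bystander, loose: reddish-brown adapter of the same shape. Not to be disturbed.
- beaker: Bystander, loose: glass beaker, 70 mm across, 90 mm high; origin under its centre. Not to be disturbed.
- reagent: Bystander, loose: amber bottle, 70 mm across, 160 mm high; origin under its centre. Not to be disturbed.
- jar: Bystander, loose: clear jar, 64 mm across, 80 mm high; origin under its centre. Not to be disturbed.
Not all that is in view belongs to the job. Of the things like the spatula, leave any that is blue or purple; of the rest the smaller one is meant.

How it is judged:
By the outcome, as a careful person would: the job done as asked, in the order asked, and still so for the second after the job is handed in, with the robot touching nothing.
It also fails if it takes over 72 s, if anything falls off the work surface, if the arm or the gripper's body presses on something with over 40 N, if the wrist force passes 120 N, or if a joint passes its speed limit or range.

ROBOT

A 6-joint arm with a two-finger parallel gripper is mounted at the origin on the work surface. World frame = base frame: x ahead of the robot, y to its left, z up, the work surface at z = 0. Lengths are in m, angles in rad, forces in N, time in s.
With the tool pointing down it reaches from about 0.25 to 0.775 m from the base axis. Payload 8.9 kg.
Tool frame: the origin (TCP) lies midway between the tips of the shut fingers; the grasp point (between the pads) lies 19 mm behind it; z points along the fingers, y is the line along which they close (so a half turn about z gives the same grasp; the last joint's range is limited). The gripper opens to 85 mm and grips with 20 to 120 N. Pads are 22 mm wide; open, the fingers measure 114 mm over their backs; the gripper's body (76 mm by 85 mm) begins 54 mm behind the grasp point. The pads swing forward as they close: fully open they stand 13 mm farther back than shut.
Start: joints at [1.133, 0.291, -0.153, 1.127, 0, 1.431], TCP at [0.155, 0.502, 0.231] pointing down, gripper open.
Joint ranges: [-2.52, 2.52], [-0.91, 1.74], [-1.3, 1.37], [-1.96, 2.02], [-1.52, 1.47], [-3.14, 3.14]. Speed limits (rad/s): [2.22, 2.22, 2.79, 3.14, 3.14, 3.14].

INTERFACE

Orientations are given as a unit quaternion [x, y, z, w].
In Python, from plant import bot, vision gives the robot as it stands.
- The arm moves only by the shell command python3 -m inch 'ROWS' [FORCE]. ROWS is JSON, a list of rows, each an object with "grip": the closure in counts, from 0 (fully open) to 255 (shut); "dp": the shift along the tool's x, y, z in cm, a list of three; "turn": the turn, a rotation vector about the tool's x, y, z in degrees, a list of three. In form: [{"grip": grip, "dp": [x, y, z], "turn": [ax, ay, az]}, ...]. A call has 1 to 10 rows; each row shifts and turns the commanded pose from where the row before left it, along the tool's axes as they then stand; what a row does not reach is not made up. A row lasts 1/8 s, in which the tool goes at most 62.5 mm and 10.7 degrees, less where a joint would pass 70% of its speed; a pose out of reach is approached as far as the arm can. A call is refused whole if a number of a shift passes 6.25 or a number of a turn 10.7, either way. A call with a gripper value outside its range is refused whole. The fingers move at their own pace and stop on an object; FORCE is the grip in N (left out, the last holds). Time passes only in rows, so rows that do not move let the fingers close. It gives the time, the measured TCP pose, the force, the opening and the grip force at its end, in the units of the state.
- bot.sense(): the state, without advancing time (a new reading comes with each control period).
- vision.read_camera(name): name is "side" or "top" or "wrist"; returns (picture, depth): 384x512x3 uint8, blue, green, red; 384x512 float32, m along the optical axis (not along the pixel's ray), 0 where there is no reading.
- vision.camera_params(name): a dict with "fx", "fy", "cx", "cy" (pixels), "extrinsics" (4x4, takes a point from world to camera coordinates). Camera axes: x right, y down, z forward; pixel columns grow to the right and rows downward; lengths in m; the calibration is good to about 2 mm. A picture is of the moment at which its call begins: read the wrist's pose just before it. camera_params takes no time and is no camera call; for the wrist camera it gives the pose at the moment of the call.
- bot.sign_off(): hands the job in; it is judged then, once.
The state is a dict: "clock": time; "qpos": joint angles; "qvel": joint speeds; "tau": joint torques, N m; "tcp_pos": TCP position; "orientation": TCP orientation; "force": force on the tool from outside, world axes, zero at the start; "moment": the same for the moment, N m; "gripper_width": opening from 0.0 (shut) to 1.0 (fully open); "finger_force": force on a finger pad.
Only numpy, scipy, OpenCV 4.12 (cv2) and the standard library are available. Lean on these libraries where they do the work, as an engineer would, in place of code of your own. Each camera call takes 0.05 s, during which the arm holds its last target. There are 200 camera calls.

## Working session

There is one attempt and no reset: what is moved stays moved. The work goes in short steps, Python scripts to look and compute and a shell command to move; the robot and the scene stay as the last step left them, time stands still between calls to the robot, and variables do not carry over. Pictures are saved under pics/ and viewed, at most 10 in all, crops included, and the job is handed in when it is done.

```bash
ls; mkdir -p pics; cat > h.py <<'E'
import numpy as np, cv2
from plant import bot, vision
from scipy.spatial.transform import Rotation as R
def cam(n):
    p=vision.camera_params(n); im,d=vision.read_camera(n); return im,d,p
def pts(d,p):
    v,u=np.mgrid[:d.shape[0],:d.shape[1]]
    c=np.stack([(u-p['cx'])/p['fx']*d,(v-p['cy'])/p['fy']*d,d],-1)
    T=np.linalg.inv(np.array(p['extrinsics'])); w=c@T[:3,:3].T+T[:3,3]
    w[d<=0]=np.nan
    return w
def ray(p,u,v,z):
    T=np.linalg.inv(np.array(p['extrinsics'])); r=T[:3,:3]@np.array([(u-p['cx'])/p['fx'],(v-p['cy'])/p['fy'],1]); o=T[:3,3]
    return o+r*(z-o[2])/r[2]
def proj(p,w):
    c=(np.array(p['extrinsics'])@np.append(w,1))[:3]; return p['fx']*c[0]/c[2]+p['cx'],p['fy']*c[1]/c[2]+p['cy']
E
python3 - <<'E'
from h import *
s=bot.sense(); print({k:np.round(v,3).tolist() for k,v in s.items()})
for n in('top','side'):
    im,d,p=cam(n); cv2.imwrite(f'pics/{n}.png',im); np.savez(f'{n}.npz',im=im,d=d,E=p['extrinsics']); print(n,p['fx'],p['cx'],p['cy'],np.round(np.linalg.inv(np.array(p['extrinsics'])),3).tolist())
E
```

```text
pics
{'clock': 0.0, 'qpos': [1.133, 0.291, -0.154, 1.127, -0.0, 1.431], 'qvel': [0.0, 0.001, -0.001, -0.0, -0.002, 0.0], 'tau': [-0.001, -53.715, 33.136, 0.016, -0.0, -0.0], 'tcp_pos': [0.154, 0.501, 0.231], 'orientation': [0.149, 0.989, -0.001, -0.0], 'force': [-0.275, -0.599, -0.904], 'moment': [0.01, -0.005, 0.043], 'finger_force': 0.0, 'gripper_width': 0.997}
top 381.4420212577774 257.7441483444013 190.1912586072391 [[0.02, -0.992, 0.129, 0.4], [-0.999, -0.024, -0.026, -0.004], [0.029, -0.128, -0.991, 1.317], [0.0, 0.0, 0.0, 1.0]]
side 350.9823425679601 251.94286495703145 198.90790952422853 [[0.906, -0.29, 0.307, 0.197], [-0.422, -0.642, 0.64, -0.717], [0.012, -0.71, -0.704, 0.868], [0.0, 0.0, 0.0, 1.0]]
```

View pics/top.png

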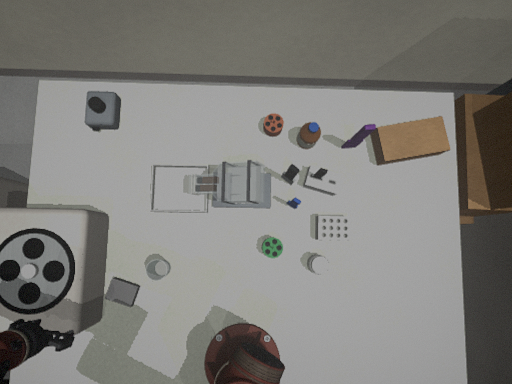

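View pics/side.png

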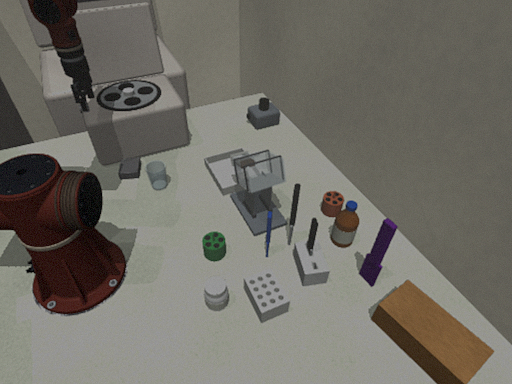

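Top view: the tray is at (180,188), the flask at (240,185) with its mouth at (195,184), and the block at (322,182). Candidates for the spatula:
- black in the block: top (320,174), side (312,235)
- taller black: top (290,173), side (295,200)
- blue: top (294,203), side (268,235)
- purple: top (358,138), side (378,252)

I choose the small black one in the block.

```bash
python3 - <<'E'
from h import *
for n in('top','side'):
    f=np.load(n+'.npz'); im,d=f['im'],f['d']; p=vision.camera_params(n); w=pts(d,p); np.save(n+'_w.npy',w)
    hsv=cv2.cvtColor(im,cv2.COLOR_BGR2HSV)
    rect={'top':(270,150,345,210),'side':(250,170,335,290)}[n]
    m=np.zeros(d.shape,np.uint8); x0,y0,x1,y1=rect; m[y0:y1,x0:x1]=1
    k=((im.max(2)<60)&(m>0)).astype(np.uint8)
    nn,lab,st,c=cv2.connectedComponentsWithStats(k)
    for i in range(1,nn):
        if st[i,4]>8:
            q=w[lab==i]; q=q[q[:,2]>0.02]
            if len(q): t=q[q[:,2]>np.nanmax(q[:,2])-.012]; print(n,st[i],c[i].round(1),'zmax',np.nanmax(q[:,2]).round(3),'top mean',np.nanmean(t,0).round(3), np.nanmean(q,0).round(3))
    # block top
    z=w[...,2]; k=((np.abs(z-.06)<.007)&(m>0)&(im.min(2)>90)).astype(np.uint8)
    cs,_=cv2.findContours(k,cv2.RETR_EXTERNAL,cv2.CHAIN_APPROX_SIMPLE); c=max(cs,key=cv2.contourArea); 
    print(n,'block',cv2.boundingRect(c)); q=w[k>0]
    hull=np.array([ray(p,*u[0],.06)[:2] for u in cv2.convexHull(c)],np.float32); print(cv2.minAreaRect(hull))
a=cv2.resize(np.load('top.npz')['im'][130:230,145:350],None,fx=3.9,fy=3.9,interpolation=cv2.INTER_CUBIC)
b=cv2.resize(np.load('side.npz')['im'][140:300,200:340],None,fx=3.5,fy=3.5,interpolation=cv2.INTER_CUBIC)
cv2.imwrite('pics/topc.png',a);cv2.imwrite('pics/sidec.png',b)
E
```

```text
top [284 165  15  16 124] [291.2 172.4] zmax 0.229 top mean [ 0.607 -0.137  0.224] [ 0.604 -0.134  0.181]
top [313 169  14  10  72] [319.7 173.2] zmax 0.185 top mean [ 0.612 -0.23   0.18 ] [ 0.61  -0.228  0.146]
top block (305, 165, 37, 29)
((0.6053206920623779, -0.25508344173431396), (0.11019016802310944, 0.07072252035140991), 74.49402618408203)
side [290 184  10  42 201] [294.4 204. ] zmax 0.228 top mean [ 0.605 -0.145  0.224] [ 0.601 -0.15   0.168]
side [258 188  14  23 148] [265.5 198.7] zmax 0.117 top mean [ 0.597 -0.012  0.111] [0.596 0.008 0.05 ]
side [250 193   5  16  38] [251.4 200.5] zmax 0.105 top mean [ 0.537 -0.007  0.101] [ 0.537 -0.004  0.076]
side [327 193   4   3  10] [328.5 194. ] zmax 0.063 top mean [ 0.79  -0.069  0.062] [ 0.79  -0.069  0.062]
side [326 198   4   3  11] [327.6 198.9] zmax 0.064 top mean [ 0.774 -0.087  0.061] [ 0.774 -0.087  0.061]
side [250 208   6  10  24] [252.  213.2] zmax 0.058 top mean [ 0.536 -0.021  0.058] [ 0.535 -0.015  0.029]
side [307 218  11  37 185] [311.9 234.7] zmax 0.184 top mean [ 0.609 -0.239  0.18 ] [ 0.607 -0.241  0.131]
side [331 235   4   8  13] [332.2 239.1] zmax 0.025 top mean [ 0.721 -0.197  0.025] [ 0.721 -0.197  0.025]
side block (294, 239, 36, 36)
((0.604046106338501, -0.2591434121131897), (0.11365766078233719, 0.07156678289175034), 75.41752624511719)
```

View pics/topc.png

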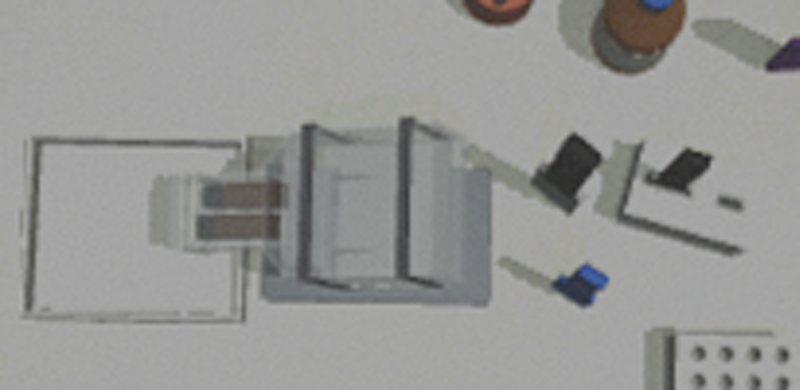

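View pics/sidec.png

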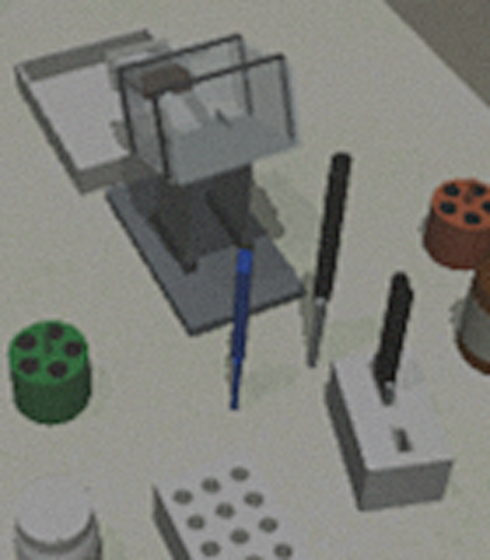

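The crops show four similar tools. The small black spatula is in the block slot, at topc (680,172) and sidec (395,340). The taller black and the blue tools stand free between block and flask, and the two vials are in the neck at topc (240,210). Next I measure the flask, the tray, the obstacles and the slot.

```bash
python3 - <<'E'
from h import *
f=np.load('top.npz'); im=f['im']; p=vision.camera_params('top'); w=np.load('top_w.npy')
g=im.max(2); m=np.zeros(g.shape,np.uint8); m[155:210,218:256]=1
k=((g<95)&(m>0)).astype(np.uint8)
nn,lab,st,c=cv2.connectedComponentsWithStats(k)
for i in range(1,nn):
    if st[i,4]>20:
        z=.201 if c[i][0]<237 else .231
        vs,us=np.where(lab==i); q=np.array([ray(p,u,v,z)[:2] for u,v in zip(us,vs)],np.float32)
        print('strap',st[i],c[i].round(1),cv2.minAreaRect(q),np.nanmedian(w[lab==i][:,2]))
# side faces depth: body points
hsv=cv2.cvtColor(im,cv2.COLOR_BGR2HSV)
# base: bluish grey, low z
for n in ('top','side'):
    w=np.load(n+'_w.npy'); I=np.load(n+'.npz')['im']; h=cv2.cvtColor(I,cv2.COLOR_BGR2HSV)
    b=(h[...,0]>95)&(h[...,0]<135)&(h[...,1]>110)&(w[...,1]<.1)&(w[...,1]>-.35)&(w[...,2]>.03)
    q=w[b]; 
    nn,lab,st,c=cv2.connectedComponentsWithStats(b.astype(np.uint8))
    for i in range(1,nn):
        if st[i,4]>8: q=w[lab==i]; print(n,'blue/purp',st[i],q.min(0).round(3),q.max(0).round(3))
# tray rim: dark edges -> white tray by height .039 in depth
p=vision.camera_params('top'); w=np.load('top_w.npy'); z=w[...,2]
m=np.zeros(g.shape,bool); m[160:220,145:215]=1
k=m&(z>.015)&(z<.05); vs,us=np.where(k); q=np.array([ray(p,u,v,.039)[:2] for u,v in zip(us,vs)],np.float32); print('tray',len(q),cv2.minAreaRect(q))
# vials
br=(h*0)
hs=cv2.cvtColor(im,cv2.COLOR_BGR2HSV); m[:]=0; m[165:205,190:225]=1
vs,us=np.where(m&(g<125)); print('vial px',len(us),us.min(),us.max(),vs.min(),vs.max()); 
# base
m[:]=0; m[150:215,205:280]=1
k=m&(np.abs(z-.01)<.015)&(g<150)&(g>90)&(im[...,0].astype(int)-im[...,2]>4); vs,us=np.where(k); print('base',len(us),np.nanmedian(z[k]))
q=np.array([ray(p,u,v,.01)[:2] for u,v in zip(us,vs)],np.float32); print(cv2.minAreaRect(q))
# z map of body
for v in range(158,214,5): print(v,np.round(z[v,205:272:6],3), np.round(w[v,240,:2],3))
E
```

```text
strap [247 160   9  44 124] [248.5 182.6] ((0.5648607015609741, -0.006315160542726517), (0.12635356187820435, 0.022060779854655266), 7.96253776550293) 0.23010143802468663
strap [221 162  13  42 122] [223.5 184.3] ((0.5631015300750732, 0.06774856150150299), (0.12592539191246033, 0.03224510699510574), 12.592589378356934) 0.20011861568381162
top blue/purp [309 123  10   9  69] [ 0.741 -0.22   0.154] [ 0.769 -0.191  0.166]
top blue/purp [293 198   8   6  25] [ 0.512 -0.163  0.167] [ 0.527 -0.142  0.174]
side blue/purp [346 201  11  10  90] [ 0.738 -0.224  0.146] [ 0.768 -0.197  0.163]
side blue/purp [266 211   6  41 113] [ 0.509 -0.173  0.03 ] [ 0.527 -0.147  0.173]
tray 396 ((0.5672309994697571, 0.21526411175727844), (0.16075162589550018, 0.21411608159542084), 0.17469476163387299)
vial px 651 190 224 165 204
base 380 0.015379292634975839
((0.5675854682922363, 0.01692468672990799), (0.11511867493391037, 0.19672833383083344), 1.2869371175765991)
158 [ 0.005  0.003  0.002  0.001 -0.001 -0.001  0.     0.002 -0.005 -0.001
 -0.004 -0.002] [0.684 0.026]
163 [-0.002  0.001  0.002  0.201  0.205 
[... 388 characters left out ...]
15   0.159  0.192  0.2    0.205  0.208  0.219  0.227  0.235  0.207
  0.016 -0.003] [0.562 0.019]
188 [0.15  0.164 0.193 0.203 0.205 0.21  0.219 0.226 0.234 0.208 0.013 0.   ] [0.548 0.019]
193 [ 0.144  0.145  0.191  0.199  0.206  0.216  0.221  0.232  0.233  0.212
  0.013 -0.001] [0.533 0.018]
198 [ 0.007 -0.001  0.192  0.202  0.206  0.216  0.215  0.236  0.234  0.206
  0.015  0.001] [0.518 0.018]
203 [0.009 0.003 0.014 0.012 0.161 0.141 0.146 0.148 0.153 0.158 0.017 0.003] [0.511 0.019]
208 [ 0.003 -0.    -0.002 -0.002  0.     0.001  0.    -0.001 -0.001  0.001
  0.006 -0.003] [0.507 0.021]
213 [ 0.002 -0.002  0.002 -0.006  0.    -0.    -0.001  0.002 -0.006 -0.001
 -0.003 -0.003] [0.49  0.021]
```

Flask mid is at about (0.566, 0.016), with +x of the flask along world +y, and its near wall is at x≈0.508. The base and straps agree. The spatula top is at about (0.610,-0.235), z 0.182. First I turn the tool and lift.

```bash
python3 -m inch '[{"grip":0,"dp":[0,0,-1.2],"turn":[0,0,9.8]},{"grip":0,"dp":[0,0,-1.2],"turn":[0,0,9.8]},{"grip":0,"dp":[0,0,-1.2],"turn":[0,0,9.8]},{"grip":0,"dp":[0,0,-1.2],"turn":[0,0,9.8]},{"grip":0,"dp":[0,0,-1.2],"turn":[0,0,9.8]},{"grip":0,"dp":[0,0,-1.2],"turn":[0,0,9.8]},{"grip":0,"dp":[0,0,-1.2],"turn":[0,0,9.8]},{"grip":0,"dp":[0,0,-1.2],"turn":[0,0,9.8]},{"grip":0,"dp":[0,0,-1.2],"turn":[0,0,9.8]}]' 20
cat > st.py <<'E'
from h import *
import sys
s=bot.sense(); r=R.from_quat(s['orientation']).as_matrix(); t=np.array(s['tcp_pos'])
print('t',round(s['clock'],2),'tcp',t.round(4),'yaw y',np.degrees(np.arctan2(r[1,1],r[0,1])).round(2),'z',r[:,2].round(3),'q',np.round(s['qpos'],2),'F',np.round(s['force'],1),'w',round(s['gripper_width'],3))
if len(sys.argv)>3:
    g=np.array(list(map(float,sys.argv[1:4]))); print('dp cm',(r.T@(g-t)*100).round(2))
E
python3 st.py 0.610 -0.235 0.30; python3 -c "
from h import *
p=vision.camera_params('wrist');T=np.linalg.inv(np.array(p['extrinsics']));print(T.round(3).tolist(),p['fx'])"
```

```text
clock: 1.23
tcp_pos: [0.1545, 0.5016, 0.3394]
orientation: [0.797, 0.604, -0.0, 0.0]
force: [0.3, -0.1, 0.5]
gripper_width: 1.001
finger_force: 0.0
t 1.23 tcp [0.1545 0.5016 0.3394] yaw y -15.64 z [-0.    -0.001 -1.   ] q [1.13 0.26 0.08 1.4  0.   2.98] F [ 0.3 -0.1  0.5] w 1.001
dp cm [-58.64  63.73   3.97]
[[0.963, -0.257, -0.079, 0.173], [-0.269, -0.919, -0.287, 0.575], [0.001, 0.298, -0.955, 0.481], [0.0, 0.0, 0.0, 1.0]] 286.3098395346143
```

```bash
python3 -m inch '[{"grip":0,"dp":[-4.0,4.6,0],"turn":[0,0,0]},{"grip":0,"dp":[-4.0,4.6,0],"turn":[0,0,0]},{"grip":0,"dp":[-4.0,4.6,0],"turn":[0,0,0]},{"grip":0,"dp":[-4.0,4.6,0],"turn":[0,0,0]},{"grip":0,"dp":[-4.0,4.6,0],"turn":[0,0,0]},{"grip":0,"dp":[-4.0,4.6,0],"turn":[0,0,0]},{"grip":0,"dp":[-4.0,4.6,0],"turn":[0,0,0]},{"grip":0,"dp":[-4.0,4.6,0],"turn":[0,0,0]},{"grip":0,"dp":[-4.0,4.6,0],"turn":[0,0,0]},{"grip":0,"dp":[-4.0,4.6,0],"turn":[0,0,0]}]'
python3 -m inch '[{"grip":0,"dp":[-4.0,4.4,0],"turn":[0,0,0]},{"grip":0,"dp":[-4.0,4.4,0],"turn":[0,0,0]},{"grip":0,"dp":[-4.0,4.4,0],"turn":[0,0,0]},{"grip":0,"dp":[-4.0,4.4,0],"turn":[0,0,0]},{"grip":0,"dp":[0,0,0],"turn":[0,0,0]},{"grip":0,"dp":[0,0,0],"turn":[0,0,0]}]' | head -1
python3 st.py 0.610 -0.235 0.30
python3 - <<'E'
from h import *
im,d,p=cam('wrist'); cv2.imwrite('pics/w1.png',im); w=pts(d,p); np.savez('w1.npz',im=im,w=w,E=p['extrinsics'])
m=(im.max(2)<60)&(np.abs(w[...,0]-.61)<.06)&(np.abs(w[...,1]+.235)<.05)&(w[...,2]>.08)
q=w[m]; t=q[q[:,2]>q[:,2].max()-.008]; print('spat',len(q),q[:,2].max(),len(t),t.mean(0).round(4))
if len(t)>5: print(cv2.minAreaRect(t[:,:2].astype(np.float32)))
k=((np.abs(w[...,2]-.06)<.006)&(im.min(2)>70)&(np.abs(w[...,0]-.605)<.1)&(np.abs(w[...,1]+.256)<.1))
print(k.sum(), cv2.minAreaRect(w[k][:,:2].astype(np.float32)))
E
```

```text
clock: 2.48
tcp_pos: [0.4932, -0.0076, 0.3392]
orientation: [0.795, 0.606, 0.0, -0.0]
force: [1.2, 0.8, 1.1]
gripper_width: 1.001
finger_force: 0.0
clock: 3.22
t 3.23 tcp [ 0.6197 -0.2062  0.3386] yaw y -15.34 z [-0.001  0.001 -1.   ] q [-0.43  0.54  0.51  1.54  0.    1.41] F [ 0.4 -0.5 -0.5] w 0.998
dp cm [-3.03 -0.16  3.85]
spat 18978 0.4356904961353322 1734 [ 0.6402 -0.1938  0.431 ]
((0.6215922832489014, -0.1909840852022171), (0.009871521964669228, 0.0626903846859932), 78.52226257324219)
2631 ((0.5663913488388062, -0.245839461684227), (0.11134810000658035, 0.14963068068027496), 72.92967987060547)
```

View pics/w1.png

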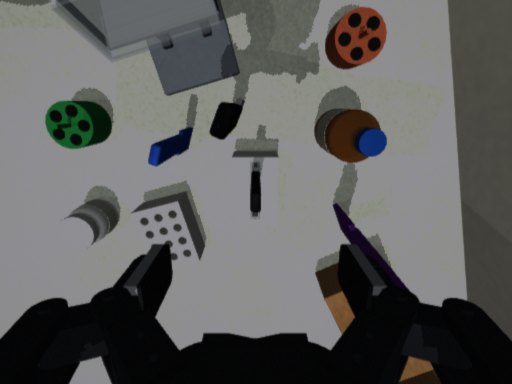

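Wrist view: the spatula's black handle runs from (256,168) to its top at about (256,212), with the block around it (front edge at (256,153), empty slot near (255,215)). The tall black (227,118) and the blue (170,147) stand beyond it.

```bash
python3 - <<'E'
from h import *
f=np.load('w1.npz'); im,w=f['im'],f['w']; p=vision.camera_params('wrist')
sub=np.zeros(im.shape[:2],bool); sub[140:240,225:290]=1
m=sub&(im.max(2)<70)&(w[...,2]>.065)&(w[...,2]<.2); q=w[m]; vs,us=np.where(m); print(len(q),us.min(),us.max(),vs.min(),vs.max())
for a in np.arange(.065,.2,.015):
    s=q[(q[:,2]>=a)&(q[:,2]<a+.015)]
    if len(s): print(round(a,3),len(s),np.median(s,0).round(4),s.min(0).round(4),s.max(0).round(4))
k=(sub&(np.abs(w[...,2]-.06)<.005)&(im.min(2)>60)); print('block',k.sum(),cv2.minAreaRect(w[k][:,:2].astype(np.float32)))
vs,us=np.where(k); rr=np.array([ray(p,u,v,.06)[:2] for u,v in zip(us,vs)],np.float32); print(cv2.minAreaRect(rr),us.min(),us.max(),vs.min(),vs.max())
# top end px
vs,us=np.where(m); 
for b in (vs.max(),vs.max()-3,vs.max()-6): print(b,us[vs==b].min(),us[vs==b].max(),ray(p,us[vs==b].mean(),b,.182).round(4))
cv2.imwrite('pics/w1c.png',cv2.resize(im[135:245,215:300],None,fx=5,fy=5,interpolation=cv2.INTER_CUBIC))
E
```

```text
424 250 260 166 212
0.065 25 [ 0.6153 -0.2199  0.0757] [ 0.6094 -0.2252  0.0675] [ 0.6187 -0.2156  0.0799]
0.08 23 [ 0.6137 -0.222   0.0875] [ 0.6073 -0.225   0.0802] [ 0.6187 -0.2211  0.0946]
0.095 21 [ 0.6137 -0.2223  0.1028] [ 0.6078 -0.2243  0.0968] [ 0.6187 -0.221   0.1098]
0.11 23 [ 0.6136 -0.222   0.1156] [ 0.6081 -0.224   0.1105] [ 0.6186 -0.2211  0.1227]
0.125 28 [ 0.6137 -0.222   0.1311] [ 0.6083 -0.2241  0.1252] [ 0.6185 -0.221   0.1399]
0.14 30 [ 0.6137 -0.2218  0.146 ] [ 0.6087 -0.226   0.1403] [ 0.6188 -0.221   0.1535]
0.155 38 [ 0.6142 -0.2219  0.1619] [ 0.6089 -0.2255  0.1551] [ 0.6188 -0.2208  0.1693]
0.17 236 [ 0.6112 -0.2307  0.181 ] [ 0.6029 -0.2442  0.1703] [ 0.6186 -0.2208  0.1832]
block 2639 ((0.603543221950531, -0.25752732157707214), (0.11032181978225708, 0.07002995908260345), 74.6424560546875)
((0.6037538647651672, -0.2570663094520569), (0.10942547023296356, 0.0700889602303505), 74.73149871826172) 232 278 157 225
212 253 257 [ 0.6077 -0.2432  0.182 ]
209 250 260 [ 0.6086 -0.2398  0.182 ]
206 250 260 [ 0.6095 -0.2363  0.182 ]
```

View pics/w1c.png

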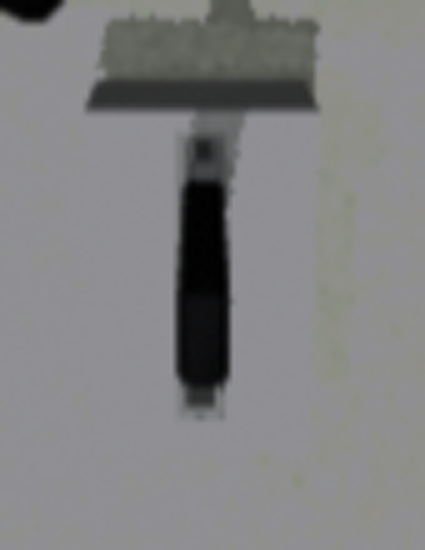

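Block is at (0.6037,-0.257) with yaw matching the tool. The spatula stands upright, with its handle centred at (0.6107,-0.233). I descend.

```bash
python3 st.py 0.6107 -0.233 0.141; python3 -m inch '[{"grip":0,"dp":[-2.8,-0.15,0],"turn":[0,0,0]},{"grip":0,"dp":[0,0,3.5],"turn":[0,0,0]},{"grip":0,"dp":[0,0,3.5],"turn":[0,0,0]},{"grip":0,"dp":[0,0,3.0],"turn":[0,0,0]},{"grip":0,"dp":[0,0,0],"turn":[0,0,0]},{"grip":0,"dp":[0,0,0],"turn":[0,0,0]}]' |tail -4; python3 st.py 0.6107 -0.233 0.141
```

```text
t 3.27 tcp [ 0.6196 -0.2056  0.3393] yaw y -15.29 z [-0.001  0.    -1.   ] q [-0.43  0.54  0.51  1.54  0.    1.41] F [0.6 0.5 0. ] w 0.999
dp cm [-2.88 -0.12 19.83]
orientation: [0.795, 0.607, 0.0, 0.001]
force: [0.3, 1.0, -0.1]
gripper_width: 1.001
finger_force: 0.0
t 4.03 tcp [ 0.6116 -0.2325  0.2414] yaw y -15.27 z [ 0.002 -0.001 -1.   ] q [-0.47  0.54  0.26  1.29  0.    1.36] F [ 0.3  1.  -0.1] w 1.001
dp cm [-0.07 -0.09 10.04]
```

```bash
python3 -m inch '[{"grip":0,"dp":[-0.1,-0.1,4],"turn":[0,0,0]},{"grip":0,"dp":[0,0,4],"turn":[0,0,0]},{"grip":0,"dp":[0,0,2],"turn":[0,0,0]},{"grip":0,"dp":[0,0,0],"turn":[0,0,0]},{"grip":120,"dp":[0,0,0],"turn":[0,0,0]},{"grip":180,"dp":[0,0,0],"turn":[0,0,0]},{"grip":255,"dp":[0,0,0],"turn":[0,0,0]},{"grip":255,"dp":[0,0,0],"turn":[0,0,0]},{"grip":255,"dp":[0,0,0],"turn":[0,0,0]},{"grip":255,"dp":[0,0,0],"turn":[0,0,0]}]' 30; python3 st.py
```

```text
clock: 5.28
tcp_pos: [0.6102, -0.2339, 0.1398]
orientation: [0.795, 0.607, 0.0, 0.0]
force: [-0.3, -0.6, 5.5]
gripper_width: 0.138
finger_force: 30.8
t 5.28 tcp [ 0.6102 -0.2339  0.1398] yaw y -15.32 z [ 0.001 -0.    -1.   ] q [-0.48  0.59  0.08  1.05 -0.    1.36] F [-0.3 -0.6  5.5] w 0.138
```

```bash
python3 -m inch '[{"grip":255,"dp":[0,0,0],"turn":[0,0,0]},{"grip":255,"dp":[0,0,0],"turn":[0,0,0]},{"grip":255,"dp":[0,0,0],"turn":[0,0,0]},{"grip":255,"dp":[0,0,0],"turn":[0,0,0]}]' 60; python3 st.py
```

```text
clock: 5.78
tcp_pos: [0.6102, -0.2339, 0.1398]
orientation: [0.795, 0.607, 0.0, 0.0]
force: [-0.5, -0.1, 6.7]
gripper_width: 0.131
finger_force: 59.7
t 5.78 tcp [ 0.6102 -0.2339  0.1398] yaw y -15.32 z [ 0.001 -0.    -1.   ] q [-0.48  0.59  0.08  1.05  0.    1.36] F [-0.5 -0.1  6.7] w 0.131
```

Gripped; the opening is about 11–12 mm, matching the handle. The home TCP is (0.6102,-0.2339,0.1398). I lift straight up.

```bash
python3 -m inch '[{"grip":255,"dp":[0,0,-1],"turn":[0,0,0]},{"grip":255,"dp":[0,0,-2],"turn":[0,0,0]},{"grip":255,"dp":[0,0,-2.5],"turn":[0,0,0]},{"grip":255,"dp":[0,0,-3],"turn":[0,0,0]},{"grip":255,"dp":[0,0,-3],"turn":[0,0,0]},{"grip":255,"dp":[0,0,-3],"turn":[0,0,0]},{"grip":255,"dp":[0,0,-3],"turn":[0,0,0]},{"grip":255,"dp":[0,0,-3],"turn":[0,0,0]},{"grip":255,"dp":[0,0,-3],"turn":[0,0,0]},{"grip":255,"dp":[0,0,0],"turn":[0,0,0]}]' ; python3 st.py 0.455 0.016 0.3634
python3 - <<'E'
from h import *
r=R.from_quat(bot.sense()['orientation']).as_matrix(); g=np.array([.455,.016,.3634]); t=np.array(bot.sense()['tcp_pos'])
# final yaw 1.5 -> tool y along +x
im,d,p=cam('side'); cv2.imwrite('pics/s2.png',im); w=pts(d,p)
m=(im.max(2)<60)&(np.linalg.norm(w[...,:2]-t[:2],axis=-1)<.03)&(w[...,2]<.34)&(w[...,2]>.2); print(m.sum(), np.nanmin(w[m][:,2]) if m.any() else '')
q=w[(np.linalg.norm(w[...,:2]-t[:2],axis=-1)<.03)&(w[...,2]<.36)&(w[...,2]>.15)]
for a in np.arange(.2,.36,.02):
    s=q[(q[:,2]>=a)&(q[:,2]<a+.02)]
    if len(s): print(round(a,2),len(s),np.median(s,0).round(4))
E
```

```text
clock: 7.02
tcp_pos: [0.6103, -0.234, 0.3766]
orientation: [0.795, 0.607, 0.001, 0.001]
force: [-0.8, -0.8, -1.4]
gripper_width: 0.136
finger_force: 59.2
t 7.03 tcp [ 0.6103 -0.234   0.3766] yaw y -15.32 z [ 0.003 -0.002 -1.   ] q [-0.48  0.55  0.63  1.64 -0.    1.36] F [-0.8 -0.8 -1.4] w 0.136
dp cm [ 20.01 -21.59   1.24]
119 0.2539679971385598
0.24 29 [ 0.6068 -0.2372  0.254 ]
0.26 50 [ 0.6062 -0.2396  0.2707]
0.28 52 [ 0.6066 -0.2386  0.2896]
0.3 53 [ 0.6047 -0.2433  0.3116]
0.32 53 [ 0.6047 -0.2428  0.3308]
0.34 56 [ 0.6048 -0.242   0.3494]
```

```bash
python3 -m inch '[{"grip":255,"dp":[2.9,-3.1,0],"turn":[0,0,0]},{"grip":255,"dp":[2.9,-3.1,0],"turn":[0,0,0]},{"grip":255,"dp":[2.9,-3.1,0],"turn":[0,0,0]},{"grip":255,"dp":[2.9,-3.1,0],"turn":[0,0,0]},{"grip":255,"dp":[2.9,-3.1,0],"turn":[0,0,0]},{"grip":255,"dp":[2.9,-3.1,0],"turn":[0,0,0]},{"grip":255,"dp":[2.9,-3.1,0],"turn":[0,0,-8]},{"grip":255,"dp":[0,0,0],"turn":[0,0,-8]},{"grip":255,"dp":[0,0,0],"turn":[0,0,0]}]' ; python3 st.py 0.462 0.022 0.302
```

```text
clock: 8.2
tcp_pos: [0.4534, 0.0198, 0.3734]
orientation: [0.703, 0.711, -0.001, -0.001]
force: [-0.1, -0.1, -0.5]
gripper_width: 0.131
finger_force: 59.4
t 8.2 tcp [0.4534 0.0198 0.3734] yaw y 0.67 z [-0.002  0.    -1.   ] q [-0.12  0.12 -0.01  1.45 -0.    1.44] F [-0.1 -0.1 -0.5] w 0.131
dp cm [0.21 0.87 7.14]
```

```bash
python3 -m inch '[{"grip":255,"dp":[0.2,0.4,3.5],"turn":[0,0,0]},{"grip":255,"dp":[0,0.4,3.6],"turn":[0,0,0]},{"grip":255,"dp":[0,0,0],"turn":[0,0,0]},{"grip":255,"dp":[0,0,0],"turn":[0,0,0]}]' |head -2; python3 st.py 0.505 0.022 0.302
python3 - <<'E'
from h import *
for n in('top','side'):
    im,d,p=cam(n); w=pts(d,p); np.savez(n+'2.npz',im=im,w=w)
    if n=='side': cv2.imwrite('pics/s3.png',cv2.resize(im[90:290,180:360],None,fx=3,fy=3,interpolation=cv2.INTER_CUBIC))
E
```

```text
clock: 8.7
tcp_pos: [0.4624, 0.0212, 0.3042]
t 8.7 tcp [0.4624 0.0212 0.3042] yaw y 0.57 z [ 0. -0. -1.] q [-0.11  0.14 -0.16  1.27 -0.    1.45] F [ 0.2 -0.5 -0.9] w 0.129
dp cm [0.04 4.26 0.22]
```

View pics/s3.png

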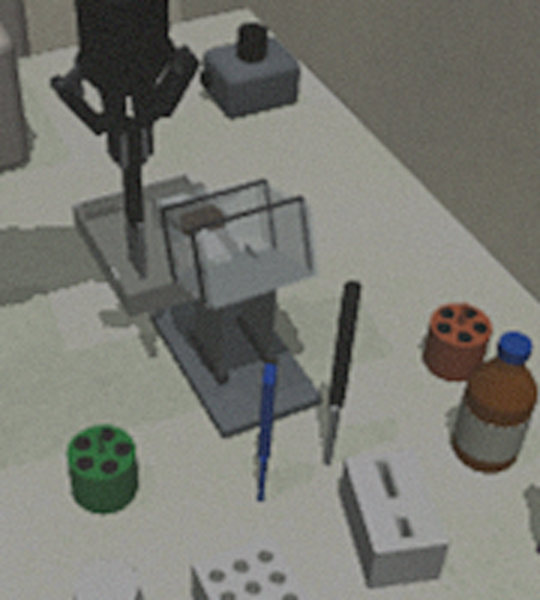

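The picture shows the spatula hanging vertical at (135,250) beside the flask's near wall, with the vials still in the neck at (203,220). Everything else is clear. First tap.

```bash
cat > v.py <<'E'
from h import *
# vials by brown colour in top view; extent along the world y
im,d,p=cam('top'); h=cv2.cvtColor(im,cv2.COLOR_BGR2HSV); 
b=im.astype(int); m=np.zeros(im.shape[:2],bool); m[160:220,150:240]=1
k=m&(b[...,2]-b[...,0]>12); vs,us=np.where(k)
nn,lab,st,c=cv2.connectedComponentsWithStats(k.astype(np.uint8))
for i in range(1,nn):
    if st[i,4]>10: print('brown',st[i].tolist(),c[i].round(1))
E
python3 v.py
python3 -m inch '[{"grip":255,"dp":[0,1.3,0],"turn":[0,0,0]},{"grip":255,"dp":[0,1.7,0],"turn":[0,0,0]},{"grip":255,"dp":[0,1.7,0],"turn":[0,0,0]},{"grip":255,"dp":[0,-2.5,0],"turn":[0,0,0]},{"grip":255,"dp":[0,-2.2,0],"turn":[0,0,0]},{"grip":255,"dp":[0,0,0],"turn":[0,0,0]},{"grip":255,"dp":[0,0,0],"turn":[0,0,0]},{"grip":255,"dp":[0,0,0],"turn":[0,0,0]},{"grip":255,"dp":[0,0,0],"turn":[0,0,0]}]' |head -2; python3 st.py; python3 v.py
```

```text
brown [187, 160, 53, 60, 2752] [214.9 192. ]
clock: 9.98
tcp_pos: [0.4627, 0.0215, 0.3032]
t 9.97 tcp [0.4627 0.0215 0.3032] yaw y 0.68 z [-0.  0. -1.] q [-0.11  0.14 -0.16  1.27  0.    1.45] F [-1.   1.  -1.2] w 0.129
brown [187, 160, 53, 60, 2760] [214.9 191.9]
```

```bash
cat > v.py <<'E'
from h import *
im,d,p=cam('side'); w=pts(d,p); b=im.astype(int); m=np.zeros(im.shape[:2],bool); m[140:200,205:270]=1
k=m&(b[...,2]-b[...,0]>14)&(im.max(2)<150)
nn,lab,st,c=cv2.connectedComponentsWithStats(k.astype(np.uint8))
for i in range(1,nn):
    if st[i,4]>10: q=w[lab==i]; print('brown',st[i].tolist(),c[i].round(1),np.nanmedian(q,0).round(3),np.nanmin(q,0).round(3),np.nanmax(q,0).round(3))
cv2.imwrite('pics/v.png',im)
E
python3 - <<'E'
import numpy as np
im=np.load('side.npz')['im'].astype(int)
for f in('side.npz','side2.npz'):
    im=np.load(f)['im'].astype(int); print(f)
    for v in range(150,176,3): print(v,[(int(x[2]-x[0]),int(x.max())) for x in im[v,226:266:4]])
E
python3 v.py
```

```text
side.npz
150 [(8, 149), (5, 151), (1, 115), (2, 87), (6, 79), (8, 145), (5, 145), (6, 149), (8, 149), (4, 137)]
153 [(4, 92), (2, 93), (3, 107), (6, 125), (3, 120), (0, 113), (3, 152), (-1, 105), (5, 56), (2, 126)]
156 [(3, 98), (3, 109), (-2, 134), (-3, 151), (-5, 113), (1, 63), (-1, 99), (-5, 124), (0, 131), (-3, 137)]
159 [(-1, 139), (2, 137), (-1, 62), (0, 83), (-5, 98), (1, 80), (10, 76), (-4, 132), (-1, 136), (1, 129)]
162 [(0, 152), (0, 147), (0, 55), (0, 94), (9, 78), (6, 75), (14, 77), (5, 71), (-1, 64), (-2, 125)]
165 [(2, 149), (3, 148), (-1, 59), (0, 75), (11, 81), (0, 59), (6, 61), (5, 85), (-1, 137), (-1, 130)]
168 [(1, 150), (1, 151), (-1, 104), (-2, 105), (3, 88), (-2, 134), (-4, 144), (-3, 111), (-1, 140), (-5, 138)]
171 [(3, 148), (-1, 150), (-2, 135), (1, 123), (0, 127), (-1, 109), (-3, 140), (-2, 127), (1, 114), (0, 110)]
174 [(0, 151), (2, 153), (2, 127), (0, 108), (2, 112), (0, 95), (-1, 141), (0, 140), (-8, 114), (-4, 98)]
side2.npz
150 [(5, 26), (3, 156), (3, 115), (2, 90), (3, 84), (3, 137), (7, 151), (7, 151), (9, 156), (3, 139)]
153 [(1, 30), (4, 95), (1, 100), (4, 94), (1, 100), (-5, 118), (-2, 158), (-3, 109), (0, 61), (-1, 124)]
156 [(0, 35), (2, 89), (-2, 134), (-6, 159), (-4, 110), (1, 46), (-2, 105), (-3, 126), (-1, 133), (0, 141)]
159 [(3, 36), (3, 105), (-4, 53), (-1, 74), (-5, 96), (6, 88), (12, 73), (-3, 132), (-2, 143), (-3, 129)]
162 [(3, 42), (4, 107), (2, 50), (-1, 96), (9, 74), (8, 73), (11, 79), (6, 69), (-1, 60), (-2, 123)]
165 [(-3, 89), (4, 114), (-2, 54), (3, 70), (9, 80), (5, 58), (7, 64), (6, 86), (-5, 143), (0, 138)]
168 [(-3, 73), (6, 109), (3, 91), (-1, 98), (1, 80), (-4, 137), (-4, 149), (0, 120), (-5, 142), (-2, 144)]
171 [(-3, 72), (4, 113), (-1, 108), (0, 114), (-1, 118), (1, 104), (-4, 148), (1, 133), (-4, 115), (-3, 120)]
174 [(1, 70), (2, 114), (3, 113), (-5, 107), (-2, 116), (0, 96), (-1, 147), (0, 141), (-6, 113), (-3, 101)]
```

```bash
cat > v.py <<'E'
from h import *
import os
def feat(im):
    b=cv2.GaussianBlur(im,(3,3),0).astype(int); m=np.zeros(im.shape[:2],bool); m[135:200,230:262]=1
    k=m&(b[...,2]-b[...,0]>=4)&(b[...,2]>=b[...,1])&(b.max(2)<95)
    nn,lab,st,c=cv2.connectedComponentsWithStats(k.astype(np.uint8)); return [(st[i].tolist(),c[i].round(1).tolist()) for i in range(1,nn) if st[i,4]>12]
if __name__=='__main__':
    ref=np.load('side2.npz')['im']; print('ref',feat(ref))
    im,d,p=cam('side'); print('now',feat(im)); df=cv2.absdiff(im,ref).max(2)[135:200,195:262]; vs,us=np.where(df>35); print('diff px',len(us),(us.min()+195,us.max()+195,vs.min()+135,vs.max()+135) if len(us) else '')
E
python3 v.py
python3 -m inch '[{"grip":255,"dp":[0,1.3,0],"turn":[0,0,0]},{"grip":255,"dp":[0,1.8,0],"turn":[0,0,0]},{"grip":255,"dp":[0,1.8,0],"turn":[0,0,0]}]' | head -4
python3 -m inch '[{"grip":255,"dp":[0,-2.5,0],"turn":[0,0,0]},{"grip":255,"dp":[0,-2.4,0],"turn":[0,0,0]},{"grip":255,"dp":[0,0,0],"turn":[0,0,0]},{"grip":255,"dp":[0,0,0],"turn":[0,0,0]},{"grip":255,"dp":[0,0,0],"turn":[0,0,0]},{"grip":255,"dp":[0,0,0],"turn":[0,0,0]}]' |head -2;python3 v.py
```

```text
ref [([240, 158, 14, 11, 85], [246.2, 162.3])]
now [([240, 159, 14, 9, 82], [246.3, 162.2])]
diff px 5 (np.int64(218), np.int64(246), np.int64(144), np.int64(167))
clock: 10.5
tcp_pos: [0.5123, 0.0221, 0.3032]
orientation: [0.703, 0.711, -0.0, -0.0]
force: [-0.4, -0.2, -0.9]
clock: 11.25
tcp_pos: [0.4627, 0.0215, 0.3032]
ref [([240, 158, 14, 11, 85], [246.2, 162.3])]
now [([240, 159, 13, 7, 65], [245.7, 161.7])]
diff px 29 (np.int64(219), np.int64(254), np.int64(144), np.int64(168))
```

```bash

python3 -m inch '[{"grip":255,"dp":[0,1.0,0],"turn":[0,0,0]},{"grip":255,"dp":[0,2.1,0],"turn":[0,0,0]},{"grip":255,"dp":[0,2.2,0],"turn":[0,0,0]}]' | head -4
python3 -m inch '[{"grip":255,"dp":[0,-2.8,0],"turn":[0,0,0]}]' | head -4
python3 - <<'E'
from h import *
for i in range(8):
    im,d,p=cam('side'); w=pts(d,p); g=cv2.cvtColor(im,cv2.COLOR_BGR2GRAY)
    # flask swing: strap dark column position at rows 176-186 (front strap)
    r=np.load('side2.npz')['im']; a=cv2.cvtColor(r,cv2.COLOR_BGR2GRAY)[148:200,232:286].astype(np.float32); b=g[148:200,232:286].astype(np.float32)
    print(i,np.round(cv2.phaseCorrelate(a,b,cv2.createHanningWindow((54,52),cv2.CV_32F)),2))
E
python3 -m inch '[{"grip":255,"dp":[0,-2.5,0],"turn":[0,0,0]},{"grip":255,"dp":[0,0,0],"turn":[0,0,0]},{"grip":255,"dp":[0,0,0],"turn":[0,0,0]}]' |head -2;python3 v.py
```

```text
clock: 11.68
tcp_pos: [0.516, 0.0221, 0.3033]
orientation: [0.703, 0.711, -0.0, -0.0]
force: [-7.6, 0.1, 2.8]
clock: 11.8
tcp_pos: [0.4895, 0.0216, 0.302]
orientation: [0.703, 0.711, -0.0, -0.0]
force: [-0.2, 0.5, -1.2]
clock: 12.22
tcp_pos: [0.4631, 0.0215, 0.3035]
ref [([240, 158, 14, 11, 85], [246.2, 162.3])]
now [([239, 159, 10, 6, 45], [244.2, 161.9])]
diff px 67 (np.int64(219), np.int64(254), np.int64(144), np.int64(186))Traceback (most recent call last):
  File "<stdin>", line 6, in <module>
    return _wrapfunc(a, 'round', decimals=decimals, out=out)
    return _wrapit(obj, method, *args, **kwds)
    conv = _array_converter(obj)
ValueError: setting an array element with a sequence. The requested array has an inhomogeneous shape after 1 dimensions. The detected shape was (2,) + inhomogeneous part.
```

The blows connect (7.6 N) and the brown patch in the neck is shifting. I go on tapping.

```bash

T='' ; python3 -m inch '[{"grip":255,"dp":[0,1.0,0],"turn":[0,0,0]},{"grip":255,"dp":[0,2.1,0],"turn":[0,0,0]},{"grip":255,"dp":[0,2.2,0],"turn":[0,0,0]},{"grip":255,"dp":[0,-2.8,0],"turn":[0,0,0]},{"grip":255,"dp":[0,-2.5,0],"turn":[0,0,0]},{"grip":255,"dp":[0,0,0],"turn":[0,0,0]},{"grip":255,"dp":[0,0,0],"turn":[0,0,0]},{"grip":255,"dp":[0,0,0],"turn":[0,0,0]}]' | head -2; python3 v.py
python3 -m inch '[{"grip":255,"dp":[0,1.0,0],"turn":[0,0,0]},{"grip":255,"dp":[0,2.1,0],"turn":[0,0,0]},{"grip":255,"dp":[0,2.2,0],"turn":[0,0,0]},{"grip":255,"dp":[0,-2.8,0],"turn":[0,0,0]},{"grip":255,"dp":[0,-2.5,0],"turn":[0,0,0]},{"grip":255,"dp":[0,0,0],"turn":[0,0,0]},{"grip":255,"dp":[0,0,0],"turn":[0,0,0]},{"grip":255,"dp":[0,0,0],"turn":[0,0,0]}]' | head -2; python3 v.py; cp side2.npz /tmp; python3 -c "
from h import *
im,d,p=cam('side');np.savez('s5.npz',im=im,w=pts(d,p));cv2.imwrite('pics/s5.png',cv2.resize(im[130:210,190:290],None,fx=6,fy=6,interpolation=cv2.INTER_CUBIC))"
```

```text
clock: 13.28
tcp_pos: [0.4631, 0.0214, 0.3032]
ref [([240, 158, 14, 11, 85], [246.2, 162.3])]
now [([242, 159, 7, 4, 23], [245.5, 160.7]), ([230, 160, 6, 16, 66], [232.0, 168.3])]
diff px 156 (np.int64(219), np.int64(254), np.int64(144), np.int64(179))
clock: 14.32
tcp_pos: [0.4631, 0.0214, 0.3032]
ref [([240, 158, 14, 11, 85], [246.2, 162.3])]
now [([230, 160, 4, 10, 29], [231.1, 165.5]), ([241, 174, 4, 5, 17], [242.4, 176.1])]
diff px 189 (np.int64(219), np.int64(254), np.int64(144), np.int64(180))
```

View pics/s5.png

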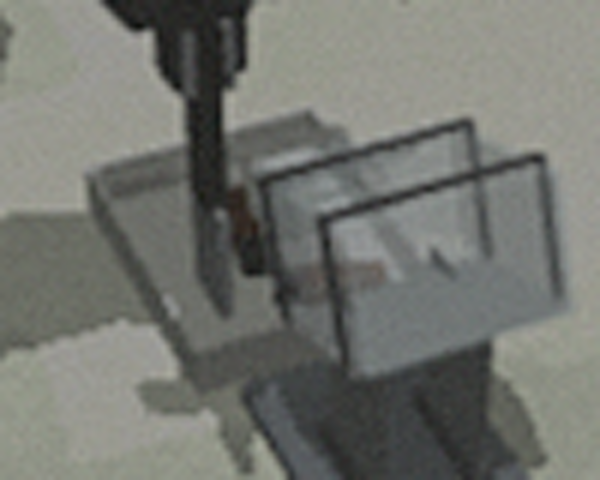

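Crop s5: the neck area at (342,192) is now empty of brown. One vial shows at (245,230) and one through the flask at (340,280). I check where those lie.

```bash
python3 - <<'E'
from h import *
p=vision.camera_params('side'); f=np.load('s5.npz'); w=f['w']; im=f['im']
for cx,cy in((238,205),(242,225),(250,245),(256,265),(310,280),(340,280),(375,270)):
    u,v=190+cx/6,130+cy/6
    print((cx,cy),'floor+20mm',ray(p,u,v,.024).round(3),'z.15',ray(p,u,v,.15).round(3),'depth',w[int(round(v)),int(round(u))].round(3),im[int(round(v)),int(round(u))])
for n,q in(('mouth',(.564,.175,.115)),('tray',(.566,.215,.004))): print(n,np.round(proj(p,np.array(q)),1))
im,d,p=cam('top'); b=im.astype(int); w=pts(d,p)
m=np.zeros(d.shape,bool); m[160:220,150:222]=1; k=m&(b.max(2)<110)&(w[...,2]<.2); nn,lab,st,c=cv2.connectedComponentsWithStats(k.astype(np.uint8))
for i in range(1,nn):
    if st[i,4]>15: print(st[i].tolist(),np.nanmedian(w[lab==i],0).round(3))
cv2.imwrite('pics/t5.png',cv2.resize(im[140:230,140:290],None,fx=5,fy=5,interpolation=cv2.INTER_CUBIC))
E
```

```text
(238, 205) floor+20mm [0.567 0.253 0.024] z.15 [0.512 0.108 0.15 ] depth [0.569 0.255 0.022] [32 40 48]
(242, 225) floor+20mm [0.562 0.234 0.024] z.15 [0.507 0.092 0.15 ] depth [0.561 0.235 0.021] [33 41 52]
(250, 245) floor+20mm [0.559 0.214 0.024] z.15 [0.505 0.075 0.15 ] depth [0.559 0.211 0.026] [40 39 43]
(256, 265) floor+20mm [0.555 0.195 0.024] z.15 [0.501 0.059 0.15 ] depth [0.561 0.208 0.012] [34 37 37]
(310, 280) floor+20mm [0.579 0.168 0.024] z.15 [0.522 0.036 0.15 ] depth [0.509 0.004 0.179] [76 77 83]
(340, 280) floor+20mm [0.596 0.161 0.024] z.15 [0.536 0.03  0.15 ] depth [ 0.509 -0.033  0.209] [84 88 89]
(375, 270) floor+20mm [0.619 0.161 0.024] z.15 [0.556 0.03  0.15 ] depth [ 0.523 -0.036  0.213] [102 104 111]
mouth [236.6 156.9]
tray [233.5 174.2]
[152, 184, 2, 25, 26] [0.539 0.319 0.015]
[165, 184, 22, 10, 131] [0.566 0.244 0.023]
```

View pics/t5.png

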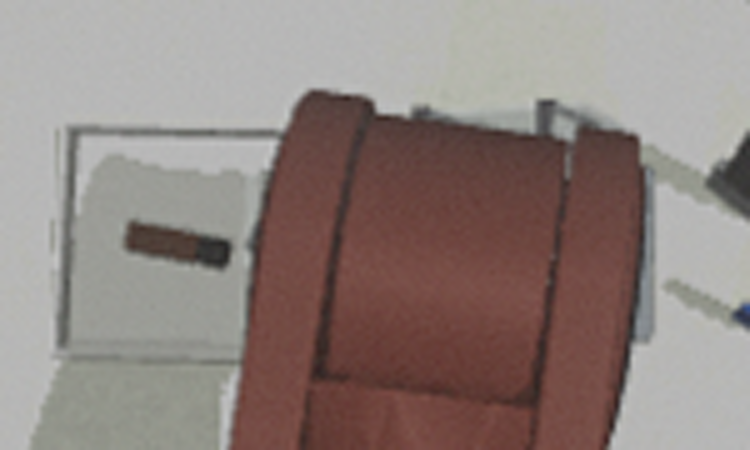

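One vial lies in the tray at t5 (178,243), i.e. (0.566,0.244). The other lies at (0.60,0.165) on the tray floor, seen through the flask. I raise, go back over the block, and confirm from above.

```bash
python3 -m inch '[{"grip":255,"dp":[0,-0.9,-3.6],"turn":[0,0,0]},{"grip":255,"dp":[0,0,-3.6],"turn":[0,0,8]},{"grip":255,"dp":[0,0,0],"turn":[0,0,8]},{"grip":255,"dp":[-2.9,3.1,0],"turn":[0,0,0]},{"grip":255,"dp":[-2.9,3.1,0],"turn":[0,0,0]},{"grip":255,"dp":[-2.9,3.1,0],"turn":[0,0,0]},{"grip":255,"dp":[-2.9,3.1,0],"turn":[0,0,0]},{"grip":255,"dp":[-2.9,3.1,0],"turn":[0,0,0]},{"grip":255,"dp":[-2.9,3.1,0],"turn":[0,0,0]},{"grip":255,"dp":[-2.9,3.1,0],"turn":[0,0,0]}]' |head -2
python3 -m inch '[{"grip":255,"dp":[0,0,0],"turn":[0,0,0]},{"grip":255,"dp":[0,0,0],"turn":[0,0,0]}]'|head -1;  python3 st.py 0.6102 -0.2339 0.205
python3 - <<'E'
from h import *
im,d,p=cam('top'); w=pts(d,p); b=im.astype(int)
cv2.imwrite('pics/t6.png',cv2.resize(im[140:240,140:350],None,fx=3.8,fy=3.8,interpolation=cv2.INTER_CUBIC))
m=np.zeros(d.shape,bool); m[168:208,155:222]=1; k=m&(b.max(2)<110); nn,lab,st,c=cv2.connectedComponentsWithStats(k.astype(np.uint8))
for i in range(1,nn):
    if st[i,4]>15: print(st[i].tolist(),np.nanmedian(w[lab==i],0).round(3))
E
```

```text
clock: 15.72
tcp_pos: [0.6096, -0.233, 0.3751]
clock: 15.98
t 15.97 tcp [ 0.6089 -0.2316  0.3748] yaw y -15.33 z [-0.001  0.001 -1.   ] q [-0.48  0.55  0.62  1.64  0.    1.36] F [ 0.3  0.5 -0.9] w 0.134
dp cm [-0.2   0.2  16.98]
[179, 187, 7, 6, 33] [0.563 0.219 0.024]
```

View pics/t6.png

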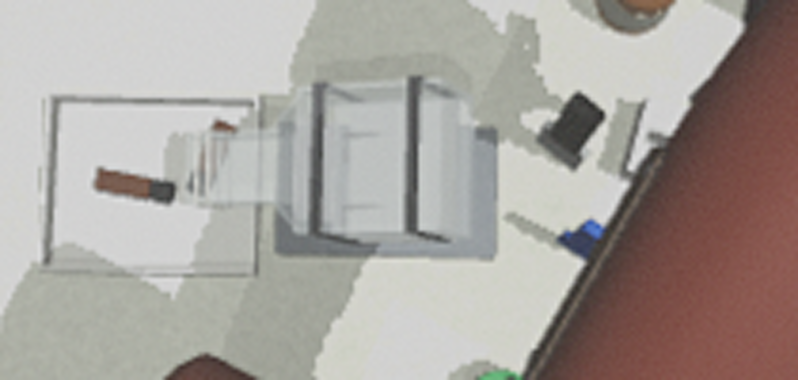

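Top crop: one vial lies at (135,185), and the other lies across the tray beneath the mouth with its end at (225,127). The neck is empty, so both have dropped. Next is the insertion.

```bash
python3 -m inch '[{"grip":255,"dp":[-0.2,0.2,3],"turn":[0,0,0]},{"grip":255,"dp":[0,0,4],"turn":[0,0,0]},{"grip":255,"dp":[0,0,4],"turn":[0,0,0]},{"grip":255,"dp":[0,0,4],"turn":[0,0,0]},{"grip":255,"dp":[0,0,1.5],"turn":[0,0,0]},{"grip":255,"dp":[0,0,0],"turn":[0,0,0]},{"grip":255,"dp":[0,0,0],"turn":[0,0,0]}]' |head -1;  python3 st.py 0.6102 -0.2339 0.205
python3 - <<'E'
from h import *
im,d,p=cam('wrist'); w=pts(d,p); q=w.reshape(-1,3); c=im.reshape(-1,3)
k=(np.abs(q[:,0]-.61)<.03)&(np.abs(q[:,1]+.234)<.04)&(q[:,2]>.07)&(q[:,2]<.18)
q=q[k]
for a in np.arange(.07,.18,.015):
    s=q[(q[:,2]>=a)&(q[:,2]<a+.015)]
    if len(s): print(round(a,3),len(s),np.median(s,0).round(4),s[:,:2].min(0).round(4),s[:,:2].max(0).round(4))
E
```

```text
clock: 16.9
t 16.9 tcp [ 0.6112 -0.2344  0.2124] yaw y -15.31 z [ 0.003 -0.001 -1.   ] q [-0.48  0.55  0.2   1.22 -0.    1.36] F [-0.6 -0.2 -0.8] w 0.134
dp cm [ 0.03 -0.11  0.74]
0.07 5 [ 0.6148 -0.2163  0.0819] [ 0.613  -0.2166] [ 0.6168 -0.2157]
0.085 23 [ 0.6148 -0.2162  0.0919] [ 0.6121 -0.2173] [ 0.6175 -0.2153]
0.1 25 [ 0.6148 -0.2159  0.108 ] [ 0.6122 -0.2169] [ 0.6173 -0.2153]
0.115 30 [ 0.6147 -0.216   0.1225] [ 0.6122 -0.2168] [ 0.6172 -0.2151]
0.13 38 [ 0.6146 -0.2158  0.138 ] [ 0.6115 -0.2167] [ 0.617 -0.215]
0.145 155 [ 0.6132 -0.221   0.1488] [ 0.6064 -0.2259] [ 0.6177 -0.2152]
0.16 117 [ 0.6129 -0.2218  0.1683] [ 0.6063 -0.226 ] [ 0.6177 -0.2204]
0.175 43 [ 0.6128 -0.2218  0.1776] [ 0.6066 -0.2249] [ 0.6174 -0.2203]
```

The blade is upright and centred over the slot, so I insert it.

```bash
python3 -m inch '[{"grip":255,"dp":[0,-0.1,1.5],"turn":[0,0,0]},{"grip":255,"dp":[0,0,1],"turn":[0,0,0]},{"grip":255,"dp":[0,0,1],"turn":[0,0,0]},{"grip":255,"dp":[0,0,1],"turn":[0,0,0]},{"grip":255,"dp":[0,0,0],"turn":[0,0,0]}]' 40; python3 st.py 0.6102 -0.2339 0.1398
```

```text
clock: 17.58
tcp_pos: [0.6095, -0.2339, 0.1643]
orientation: [0.795, 0.607, 0.0, -0.0]
force: [4.1, -0.9, -2.8]
gripper_width: 0.135
finger_force: 59.8
t 17.57 tcp [ 0.6095 -0.2339  0.1643] yaw y -15.32 z [-0.  0. -1.] q [-0.48  0.57  0.11  1.11  0.    1.36] F [ 4.1 -0.9 -2.8] w 0.135
dp cm [0.02 0.07 2.45]
```

```bash
python3 -m inch '[{"grip":255,"dp":[0,0.07,0.6],"turn":[0,0,0]},{"grip":255,"dp":[0,0,0.7],"turn":[0,0,0]},{"grip":255,"dp":[0,0,0.7],"turn":[0,0,0]},{"grip":255,"dp":[0,0,0.3],"turn":[0,0,0]},{"grip":255,"dp":[0,0,0],"turn":[0,0,0]}]' 40; python3 st.py 0.6102 -0.2339 0.1398
```

```text
clock: 18.2
tcp_pos: [0.6099, -0.234, 0.142]
orientation: [0.795, 0.607, -0.0, -0.0]
force: [2.9, -0.4, -2.4]
gripper_width: 0.132
finger_force: 59.9
t 18.2 tcp [ 0.6099 -0.234   0.142 ] yaw y -15.32 z [-0.  0. -1.] q [-0.48  0.59  0.08  1.06  0.    1.36] F [ 2.9 -0.4 -2.4] w 0.132
dp cm [0.02 0.03 0.22]
```

```bash
python3 -m inch '[{"grip":255,"dp":[0,0.03,0.2],"turn":[0,0,0]},{"grip":255,"dp":[0,0,0.05],"turn":[0,0,0]},{"grip":255,"dp":[0,0,0],"turn":[0,0,0]}]' 40|sed -n 2,4p; python3 -m inch '[{"grip":0,"dp":[0,0,0],"turn":[0,0,0]},{"grip":0,"dp":[0,0,0],"turn":[0,0,0]},{"grip":0,"dp":[0,0,0],"turn":[0,0,0]},{"grip":0,"dp":[0,0,0],"turn":[0,0,0]},{"grip":0,"dp":[0,0,0],"turn":[0,0,0]},{"grip":0,"dp":[0,0,0],"turn":[0,0,0]}]' ; cat > top.py <<'E'
from h import *
im,d,p=cam('wrist'); w=pts(d,p); m=(im.max(2)<70)&(np.abs(w[...,0]-.61)<.02)&(np.abs(w[...,1]+.234)<.025)&(w[...,2]<.23)&(w[...,2]>.1); q=w[m]
t=q[q[:,2]>np.percentile(q[:,2],95)-.008]; print(len(q),np.percentile(q[:,2],[50,90,98]).round(4),t.mean(0).round(4))
im,d,p=cam('side'); w=pts(d,p); m=(im.max(2)<70)&(np.abs(w[...,0]-.61)<.025)&(np.abs(w[...,1]+.234)<.03)&(w[...,2]<.23)&(w[...,2]>.07); print('side',m.sum(),np.percentile(w[m][:,2],[2,98]) if m.any() else '')
E
python3 top.py
```

```text
tcp_pos: [0.6101, -0.2341, 0.1399]
orientation: [0.795, 0.607, -0.0, -0.0]
force: [1.3, -0.4, 0.4]
clock: 19.32
tcp_pos: [0.6103, -0.2342, 0.1398]
orientation: [0.795, 0.607, -0.0, 0.0]
force: [0.3, -0.3, 0.4]
gripper_width: 1.0
finger_force: 0.0
9067 [0.2193 0.2275 0.2291] [ 0.6088 -0.2215  0.225 ]
side 239 [0.0758348 0.228716 ]
```

Released. I retreat straight up and check the spatula's top height.

```bash
python3 -m inch '[{"grip":0,"dp":[0,0,-2],"turn":[0,0,0]},{"grip":0,"dp":[0,0,-4],"turn":[0,0,0]},{"grip":0,"dp":[0,0,-4],"turn":[0,0,0]},{"grip":0,"dp":[0,0,-5],"turn":[0,0,0]},{"grip":0,"dp":[0,0,-5],"turn":[0,0,0]},{"grip":0,"dp":[2.5,0,0],"turn":[0,0,0]},{"grip":0,"dp":[0,0,0],"turn":[0,0,0]},{"grip":0,"dp":[0,0,0],"turn":[0,0,0]}]'|head -2; python3 - <<'E'
from h import *
im,d,p=cam('wrist'); w=pts(d,p)
m=(im.max(2)<70)&(np.abs(w[...,0]-.61)<.03)&(np.abs(w[...,1]+.234)<.03)&(w[...,2]<.21)&(w[...,2]>.065); q=w[m]
print(len(q),np.percentile(q[:,2],[50,90,98]).round(4))
t=q[q[:,2]>.174]; print(t.min(0).round(4),t.max(0).round(4),t.mean(0).round(4)); f=q[q[:,2]<.15]; print('front',np.median(f,0).round(4))
im,d,p=cam('side'); r=np.load('side.npz'); w=pts(d,p); w0=np.load('side_w.npy')
b=im.astype(int)
for n,(x0,y0,x1,y1) in {'tall':(286,180,304,248),'blue':(262,205,273,260),'green':(200,230,230,262),'brown':(320,190,345,217),'reagent':(330,200,360,248),'jar':(202,275,232,310),'spat':(303,215,320,255),'beaker':(143,160,172,192),'purple':(358,215,398,290)}.items():
    print(n,'mean |diff|',cv2.absdiff(im,r['im'])[y0:y1,x0:x1].mean().round(2))
E
```

```text
clock: 20.42
tcp_pos: [0.6166, -0.2102, 0.3392]
408 [0.1787 0.1821 0.1828]
[ 0.602  -0.2444  0.1749] [ 0.6176 -0.2208  0.1835] [ 0.6099 -0.2317  0.181 ]
front [ 0.613  -0.2218  0.1158]
tall mean |diff| 19.44
blue mean |diff| 6.84
green mean |diff| 8.73
brown mean |diff| 8.27
reagent mean |diff| 7.45
jar mean |diff| 13.68
spat mean |diff| 18.3
beaker mean |diff| 16.78
purple mean |diff| 10.38
```

The spatula is home: its top is at 0.182 as at the start, and it stands upright. A quick check that the neighbours are unmoved, then I hand in.

```bash
python3 - <<'E'
from h import *
def tops(im,w,ok):
    out={}
    for n,(x,y,z0,z1) in {'tall':(.605,-.137,.19,.24),'blue':(.518,-.152,.15,.18),'green':(.43,-.05,.06,.1),'jar':(.40,-.18,.05,.09),'red':(.75,-.1,.06,.1),'reagent':(.75,-.21,.14,.17)}.items():
        k=(np.abs(w[...,0]-x)<.06)&(np.abs(w[...,1]-y)<.05)&(w[...,2]>z0)&(w[...,2]<z1)
        out[n]=(int(k.sum()),np.nanmean(w[k],0).round(3).tolist() if k.any() else None)
    return out
f=np.load('w1.npz'); a=tops(f['im'],f['w'],1)
im,d,p=cam('wrist'); b=tops(im,pts(d,p),1)
for n in a: print(n,a[n],b[n])
E
python3 st.py
```

```text
tall (695, [0.607, -0.138, 0.222]) (693, [0.607, -0.139, 0.223])
blue (347, [0.52, -0.154, 0.167]) (346, [0.52, -0.154, 0.167])
green (305, [0.385, -0.084, 0.065]) (309, [0.384, -0.084, 0.065])
jar (95, [0.343, -0.226, 0.065]) (93, [0.343, -0.226, 0.064])
red (996, [0.788, -0.086, 0.062]) (996, [0.788, -0.087, 0.062])
reagent (743, [0.751, -0.205, 0.159]) (746, [0.751, -0.205, 0.159])
t 20.57 tcp [ 0.6165 -0.2106  0.3392] yaw y -15.35 z [-0.001  0.    -1.   ] q [-0.44  0.54  0.5   1.54 -0.    1.4 ] F [-0.3  0.8 -0.2] w 1.001
```

```bash
python3 -c "
from plant import bot
print(bot.sign_off())"
```

```text
the job is handed in; nothing more can be done
None
```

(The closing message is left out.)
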